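# Gather the sample vials into the rack by height

## Task

Collect the four screw-cap vials from the worktop and stand them upright in the rack, one to a bay, in order of height: the tallest in the bay next to the carrying loop, the shortest in the bay at the other end. The loupe, the spare objective and the loose white cap do not belong in the rack: leave them standing where they are.

Things in the scene. Friction and masses are not known exactly. Their poses are not given: they have to be found in the camera images.
- rack: grey rack, fixed, left or right (mind the frame post at the right front corner), turned any way. 215 (x) x 56 mm (y), four open bays in a row, 50 x 50 mm inside; walls 3 mm, 22 mm high, bay floors 4 mm above the worktop. Carrying loop (bar on two posts, 51 mm high) at x = +110 mm. Origin: centre of underside. Bay centres: y = 0, x = +79.5 (by the loop), +26.5, -26.5, -79.5 mm (far end)
- vial_black: the tallest and widest vial: black, with black screw cap; 62 mm tall, body 34 mm in diameter up to 50 mm, cap 29 mm. Origin: centre of its underside; z up. Loose, about 20 g, stands upright anywhere in the middle of the worktop.
- vial_red_cap: the second tallest vial: white body with red screw cap; 56 mm tall, body 26 mm in diameter up to 45 mm, cap 22 mm. Origin: centre of its underside; z up. Loose, about 20 g, stands upright anywhere in the middle of the worktop.
- vial_amber: the third tallest vial: amber-brown body with black screw cap; 52 mm tall, body 24 mm in diameter up to 41 mm, cap 21 mm. Origin: centre of its underside; z up. Loose, about 20 g, stands upright anywhere in the middle of the worktop.
- vial_small: the shortest vial: white body with white screw cap; 46 mm tall, body 22 mm in diameter up to 37 mm, cap 19 mm. Origin: centre of its underside; z up. Loose, about 20 g, stands upright anywhere in the middle of the worktop.
- loupe: not a vial: standing black loupe (magnifier) with a waist and a dark lens on top, 35 mm in diameter, 39 mm tall. Origin: centre of its underside; z up. Loose, about 40 g, stands upright anywhere in the middle of the worktop.
- objective: not a vial: spare microscope objective, whitish metal barrel with a thin red ring, tapered at the top, 30 mm in diameter, 48 mm tall. Origin: centre of its underside; z up. Loose, about 140 g, stands upright anywhere in the middle of the worktop.
- cap: not a vial: loose white ribbed sleeve cap, a low disc 31 mm in diameter and 20 mm tall. Origin: centre of its underside; z up. Loose, about 30 g, stands upright anywhere in the middle of the worktop.
Things that resemble listed ones, but are neither listed nor needed, are in the scene too. Leave any purple look-alike of the vial_black alone.

How it is judged:
By the outcome, as a careful person would: the job done as asked, in the order asked, and still so for the second after the job is handed in, with the robot touching nothing.
It also fails if it takes over 141 s, if anything falls off the work surface, if the arm or the gripper's body presses on something with over 40 N, if the wrist force passes 120 N, or if a joint passes its speed limit or range.

## Robot

A 6-joint arm with a two-finger parallel gripper is mounted at the origin on a cart in front of the work surface, level with it; the furniture and walls round the work are solid. World frame = base frame: x ahead of the robot, y to its left, z up, the work surface at z = 0. Lengths are in mm, angles in degrees, forces in N, time in s.
With the tool pointing down it reaches from about 300 to 850 mm from the base axis. Payload 4.2 kg.
Tool frame: the origin (TCP) lies between the finger pads; the fingertips stand ahead of it and the grasp point (between the pads) lies 8 mm behind it (env.tip_reach is the x of the fingertips in the tool frame, in mm); x points along the fingers, y is the direction in which the jaws open and shut, and the axes are right-handed (so a half turn about x gives the same grasp; the last joint's range is limited). The gripper opens to 91 mm and grips with 3 to 60 N. Pads are 32 mm wide; open, the fingers measure 118 mm over their backs; the gripper's body (76 mm by 178 mm) begins 60 mm behind the grasp point.
Start: joints at [-69.041, 18.312, 89.639, -0, 72.044, -1.146], TCP at [216.377, -532.751, 224.976] pointing down, gripper open.
Joint ranges: [-177.97, 177.97], [-48.28, 115.42], [12.27, 149.76], [-77.06, 257.06], [2.81, 150.46], [-146.56, 146.56]. Speed limits (degrees/s): [147.25, 147.25, 180, 180, 180, 180].

## Interface

Orientations are given as [roll, pitch, yaw] about the fixed x, y, z axes, in that order (R = Rz(yaw) Ry(pitch) Rx(roll)).
In Python, from workcell import env, cams gives the robot as it stands.
- The arm moves only by the tool arm_command, never from a script. Its argument "deltas" is a list of rows, each a list of 3 entries, a list of its own where there are three numbers: the opening, from 0 (shut) to 1 (fully open), then the shift along the world's x, y, z in mm, then the turn about the world's z in rad. A call has 1 to 20 rows; each row is the pose to reach, as a shift and turn from the pose commanded when the call began; what a row does not reach only later rows make up. A row lasts 1/10 s, in which the tool goes at most 50 mm and 8.59 degrees, less where a joint would pass 70% of its speed; a pose out of reach is approached as far as the arm can. A call with a gripper value outside its range is refused whole. The fingers move at their own pace and stop on an object; "grip_force" is the grip in N (left out, the last holds). Time passes only in rows, so rows that repeat a pose let the fingers close. It gives the time, the measured TCP pose, the force and the opening at its end, in the units of the state.
- env.state(): the state, without advancing time (a new reading comes with each control period).
- cams.grab_frame(name): name is "side" or "top" or "wrist"; returns a dict with "img" (400x640x3 uint8, red, green, blue), "K" (3x3 intrinsics, pixels), "rvec" (rotation vector, rad) and "tvec" (3), from world to camera coordinates, as OpenCV has them. Camera axes: x right, y down, z forward; pixel columns grow to the right and rows downward; lengths in mm; the calibration is good to about 2 mm. A picture is of the moment at which its call begins. There is no depth.
- env.job_done(): hands the job in, once; it reports no verdict.
Trained networks look in a picture, given as the dict that the camera call returned (one of the last four; its "shot" number tells which), for a name from the list of things; names that differ only in an ending like _2 or _b are one class to them, and where a whole thing is asked for, a point or a joint stands for the part that bears it (a point fixed in the world has none). Each returns a list of dicts, best first, with "conf" (0 to 1); they miss things now and then, are a little off and sometimes report something else, mostly with a low value. They report only what shows in the picture. A call takes as long as a camera call. They do not tell look-alikes from the thing itself.
- cams.silhouettes(picture, name): "region" (400x640 bool, what is visible of it) and "centre" ([column, row] in pixels, amid what is visible of it).
The state is a dict: "time_s": time; "qpos": joint angles; "qvel": joint speeds; "effort": joint torques, N m; "ee_pos": TCP position; "ee_rot": TCP orientation; "force": force on the tool from outside, world axes, zero at the start; "torque": the same for the moment, N m; "gripper_width": finger opening in mm.
Only numpy, scipy, OpenCV 4.12 (cv2) and the standard library are available. Lean on these libraries where they do the work, as an engineer would, in place of code of your own. Each camera call takes 0.05 s, during which the arm holds its last target.

## Working session

There is one attempt and no reset: what is moved stays moved. The work goes in short steps, Python scripts to look and compute and a tool call to move; the robot and the scene stay as the last step left them, time stands still between calls to the robot, and variables do not carry over. Pictures are saved under pics/ and viewed, and the job is handed in when it is done.

Besides the shell and the picture viewer there is one more tool, called as a command line: name --argument value ..., lists and objects as JSON in quotes. arm_command: Moves the arm, as the interface text tells. Its arguments: {"type":"object","properties":{"deltas":{"type":"array","items":{"type":"array"}},"grip_force":{"type":"number"}},"required":["deltas"]}

```bash
ls; mkdir -p pics; python3 - <<'E'
from workcell import env, cams
import cv2
s=env.state(); print(s, env.tip_reach)
for n in ["side","top","wrist"]:
    f=cams.grab_frame(n); cv2.imwrite(f"pics/{n}0.png",f["img"][:,:,::-1]); print(n,f["K"].tolist(),f["rvec"],f["tvec"])
E
```

```text
pics
{'time_s': 0.0, 'qpos': array([-6.90387895e+01,  1.83513198e+01,  8.97070216e+01,  6.97069912e-04,
        7.20433886e+01, -1.14617026e+00]), 'qvel': array([ 0.00241105,  0.07913012, -0.02840907,  0.03878858, -0.09405115,
       -0.01371159]), 'effort': array([-4.64546301e-04, -4.12463844e+01, -2.31972206e+01,  7.27790734e-02,
        4.55522840e-02, -1.10766537e-04]), 'ee_pos': array([ 216.22414496, -532.26786167,  224.11931413]), 'ee_rot': array([-91.51942579,  89.89826781, 110.58773952]), 'force': array([ 0.65530994, -0.37970992,  0.07956932]), 'torque': array([ 0.03018519, -0.02506798,  0.09292366]), 'gripper_width': 91.24720601295301} 11.0
side [[512.5054505651897, 0.0, 308.3875523532756], [0.0, 512.5054505651897, 196.30475739217007], [0.0, 0.0, 1.0]] [ 0.97703185 -2.32663674  1.16163684] [385.91337894 280.91038653 852.62320773]
top [[370.9735828147955, 0.0, 314.27740423779727], [0.0, 370.9735828147955, 199.85658470372886], [0.0, 0.0, 1.0]] [ 1.4965107  -2.60003194  0.31895201] [250.80195973 467.50004729 789.43701404]
wrist [[299.2649980778827, 0.0, 319.3456168782156], [0.0, 299.2649980778827, 196.44680018062476], [0.0, 0.0, 1.0]] [-2.43453965  1.63676819  0.20316214] [-575.00769101  -25.83060554  389.48735005]
```

View pics/side0.png

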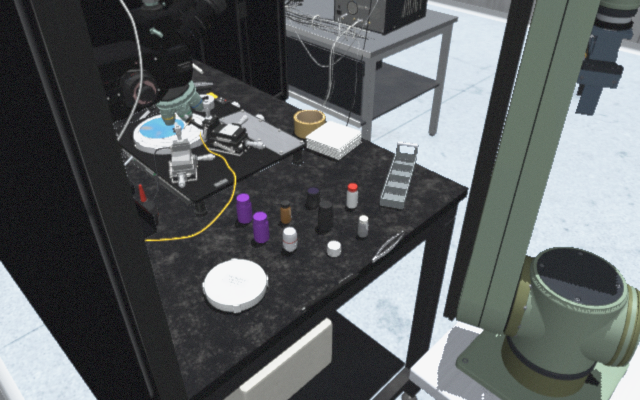

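View pics/top0.png

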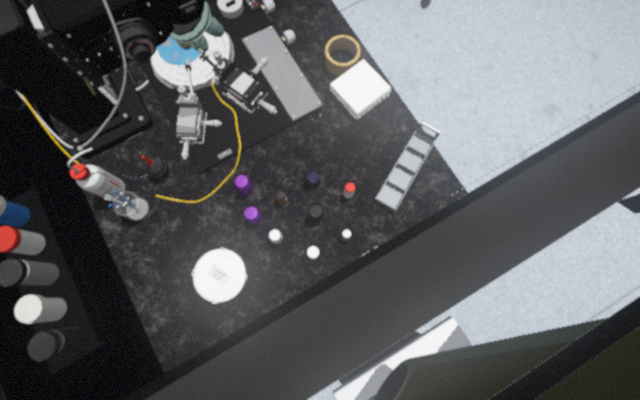

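View pics/wrist0.png

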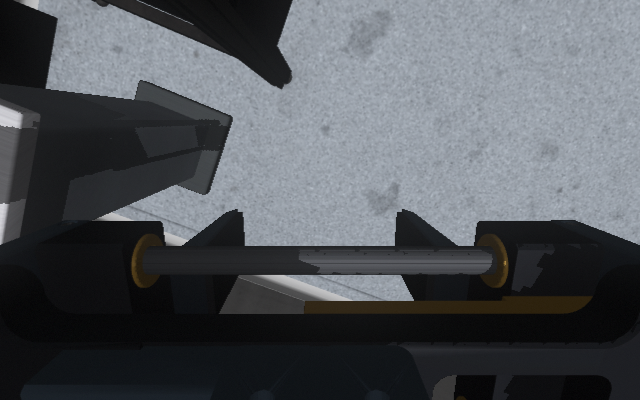

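```bash
cat > h.py <<'E'
import numpy as np, cv2
def cam(f):
    R,_=cv2.Rodrigues(np.array(f["rvec"],float)); t=np.array(f["tvec"],float); return R,t,np.array(f["K"])
def proj(f,p):
    R,t,K=cam(f); q=(np.atleast_2d(p)@R.T+t)@K.T; return q[:,:2]/q[:,2:]
def ray(f,uv):
    R,t,K=cam(f); c=-R.T@t; d=R.T@np.linalg.inv(K)@np.array([uv[0],uv[1],1.]); return c,d/np.linalg.norm(d)
def onz(f,uv,z):
    c,d=ray(f,uv); return c+d*(z-c[2])/d[2]
def tri(fs,uvs):
    A=np.zeros((3,3));b=np.zeros(3)
    for f,u in zip(fs,uvs):
        c,d=ray(f,u);P=np.eye(3)-np.outer(d,d);A+=P;b+=P@c
    return np.linalg.solve(A,b)
E
python3 - <<'E'
from h import *
from workcell import env,cams
S=cams.grab_frame("side");T=cams.grab_frame("top")
for f in(S,T):
    R,t,K=cam(f); print("cam",(-R.T@t).round())
names=dict(vial_black=62,vial_red_cap=56,vial_amber=52,vial_small=46,loupe=39,objective=48,cap=20,rack=20)
for n,h in names.items():
    for nm,f in(("side",S),("top",T)):
        for d in cams.silhouettes(f,n)[:4]:
            r=d["region"]; v,u=np.nonzero(r)
            print(n,nm,round(float(d["conf"]),2),np.round(d["centre"]),r.sum(),[u.min(),u.max(),v.min(),v.max()],onz(f,d["centre"],h/2).round(0))
import pickle; pickle.dump((S,T),open("f0.pkl","wb"))
E
```

```text
cam [-110.  630.  739.]
cam [351.  84. 880.]
vial_black side 0.78 [264. 228.] 431 [np.int64(253), np.int64(269), np.int64(212), np.int64(242)] [568. 120.  31.]
vial_black side 0.73 [326. 215.] 378 [np.int64(318), np.int64(332), np.int64(201), np.int64(230)] [504.  -6.  31.]
vial_black side 0.67 [247. 207.] 389 [np.int64(236), np.int64(252), np.int64(194), np.int64(223)] [650. 101.  31.]
vial_black top 0.76 [243. 185.] 243 [np.int64(236), np.int64(252), np.int64(175), np.int64(194)] [653. 107.  31.]
vial_black top 0.72 [251. 217.] 237 [np.int64(245), np.int64(262), np.int64(206), np.int64(224)] [575. 127.  31.]
vial_black top 0.59 [314. 216.] 225 [np.int64(308), np.int64(322), np.int64(205), np.int64(222)] [503.  -2.  31.]
vial_black top 0.31 [406. 165.] 2167 [np.int64(376), np.int64(440), np.int64(121), np.int64(210)] [ 500. -257.   31.]
vial_red_cap side 0.58 [354. 198.] 238 [np.int64(347), np.int64(357), np.int64(184), np.int64(208)] [506. -99.  28.]
vial_red_cap top 0.68 [354. 190.] 136 [np.int64(343), np.int64(354), np.int64(183), np.int64(196)] [ 510. -114.   28.]
vial_red_cap t
[... 1203 characters left out ...]
9), np.int64(243)] [503.  95.  24.]
objective top 0.21 [406. 166.] 2035 [np.int64(376), np.int64(440), np.int64(121), np.int64(210)] [ 498. -257.   24.]
cap side 0.65 [334. 246.] 177 [np.int64(327), np.int64(340), np.int64(241), np.int64(255)] [439.  38.  10.]
cap top 0.41 [314. 250.] 139 [np.int64(307), np.int64(319), np.int64(246), np.int64(259)] [436.  39.  10.]
rack side 0.78 [400. 176.] 1520 [np.int64(380), np.int64(418), np.int64(142), np.int64(209)] [ 500. -268.   10.]
rack top 0.97 [410. 167.] 2142 [np.int64(375), np.int64(440), np.int64(121), np.int64(211)] [ 495. -271.   10.]
rack top 0.74 [314. 214.] 196 [np.int64(309), np.int64(322), np.int64(205), np.int64(221)] [512.  -5.  10.]
```

```bash
python3 - <<'E'
from h import *
a=cv2.imread("pics/side0.png")[130:270,220:430]; cv2.imwrite("pics/sc.png",cv2.resize(a,None,fx=3.8,fy=3.8,interpolation=cv2.INTER_CUBIC))
a=cv2.imread("pics/top0.png")[110:270,220:450]; cv2.imwrite("pics/tc.png",cv2.resize(a,None,fx=3.4,fy=3.4,interpolation=cv2.INTER_CUBIC))
E
```

```text
(no output)
```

View pics/sc.png

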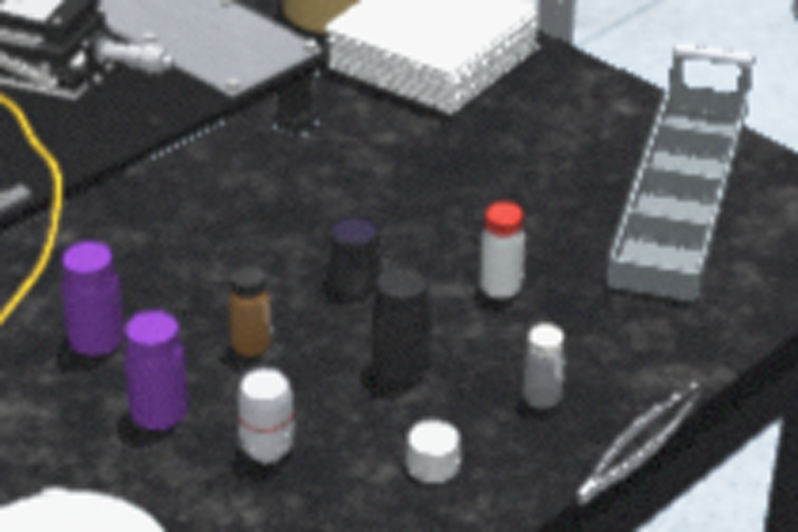

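View pics/tc.png

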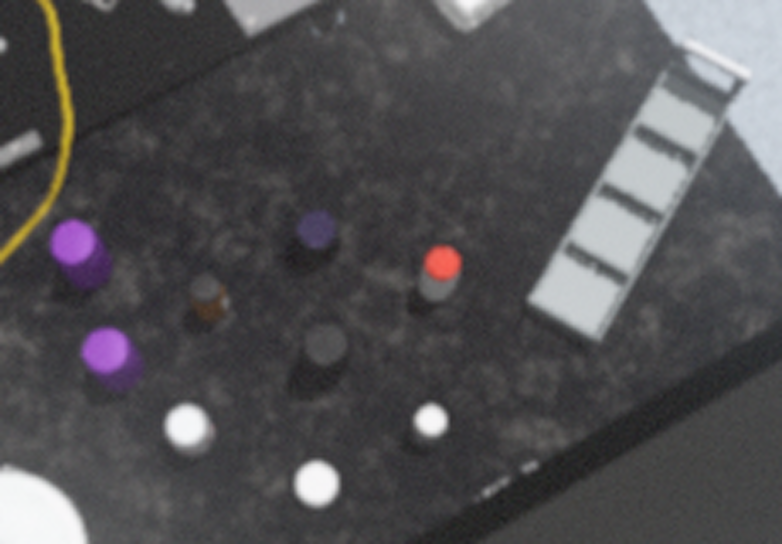

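```bash
python3 - <<'E'
from h import *
import pickle
S,T=pickle.load(open("f0.pkl","rb"))
print("tcp",proj(S,[216,-532,224]),proj(T,[216,-532,224]))
print("base",proj(S,[[0,0,0],[0,0,300],[0,0,500]]))
for uv in [(465,190),(445,320),(463,188)]: print(uv,onz(S,uv,0).round())
print("topcorner",[onz(T,uv,0).round() for uv in [(465,190),(335,0),(400,232)]])
for f,n in((S,"s"),(T,"t")):
    im=f["img"][:,:,::-1].copy()
    for x in range(200,801,100):
        for y in range(-500,501,100):
            u=proj(f,[x,y,0])[0]
            if 0<u[0]<640 and 0<u[1]<400:
                cv2.circle(im,tuple(int(a) for a in u),1,(0,255,255),-1)
                if y%200==0 and x%200==0: cv2.putText(im,f"{x//100},{y//100}",tuple(int(a) for a in u),0,0.3,(0,255,0))
    cv2.imwrite(f"pics/g{n}.png",im)
E
```

```text
tcp [[585.1854171   99.73498839]] [[641.83382057 184.90656817]]
base [[540.35720596 365.15789546]
 [598.91117302 226.82791564]
 [658.93978188  85.01418943]]
(465, 190) [ 360. -343.    0.]
(445, 320) [165.  32.  -0.]
(463, 188) [ 368. -347.    0.]
topcorner [array([ 378., -358.,    0.]), array([1017., -368.,    0.]), array([ 371., -163.,    0.])]
```

View pics/gs.png

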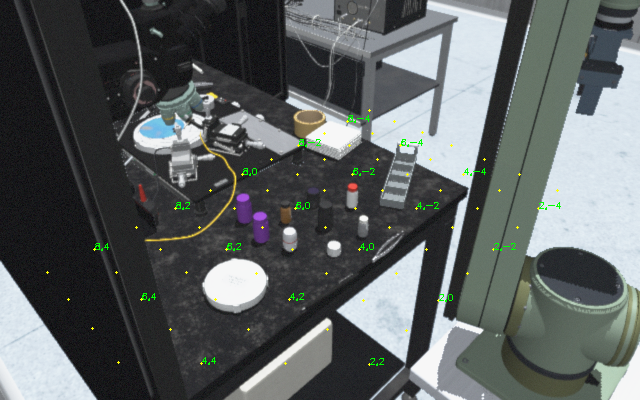

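View pics/gt.png

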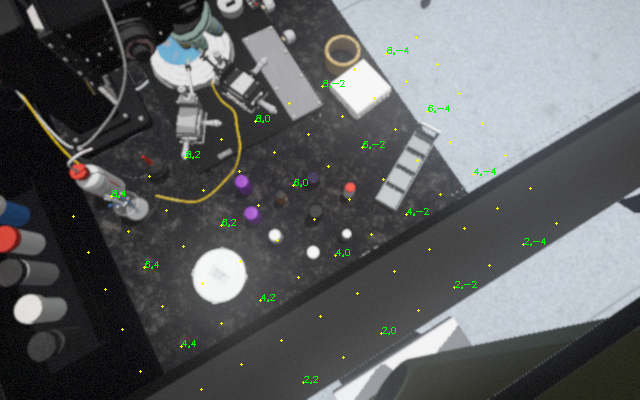

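```bash
python3 - <<'E'
from h import *
import pickle
S,T=pickle.load(open("f0.pkl","rb"))
print("topnadir",proj(T,[351,84,0]))
for p in [(360,-350),(350,-370),(320,-370),(350,-400),(300,-400),(330,-450)]:
    print(p,"S",[proj(S,[*p,z])[0].round().tolist() for z in(-300,0,300,500)],"T",[proj(T,[*p,z])[0].round().tolist() for z in(0,300,500,700)])
for y in (-300,0,200):
  print("beam",y,[proj(S,[340,y,z])[0].round().tolist() for z in(400,500,600,700)])
a=S["img"][:,:,::-1][0:400,420:640]; b=np.clip(a.astype(float)*1.8,0,255).astype(np.uint8); cv2.imwrite("pics/p1.png",cv2.resize(b,None,fx=1.5,fy=1.5))
b=np.clip(T["img"][:,:,::-1][60:].astype(float)*2.5,0,255).astype(np.uint8); cv2.imwrite("pics/p2.png",b)
E
```

```text
topnadir [[315.12371551 292.90429207]]
(360, -350) S [[448.0, 276.0], [466.0, 189.0], [491.0, 73.0], [512.0, -28.0]] T [[467.0, 198.0], [538.0, 153.0], [640.0, 89.0], [916.0, -85.0]]
(350, -370) S [[455.0, 274.0], [474.0, 187.0], [500.0, 71.0], [522.0, -29.0]] T [[476.0, 197.0], [551.0, 152.0], [660.0, 88.0], [952.0, -86.0]]
(320, -370) S [[465.0, 279.0], [485.0, 192.0], [513.0, 75.0], [538.0, -27.0]] T [[483.0, 208.0], [563.0, 167.0], [678.0, 108.0], [995.0, -53.0]]
(350, -400) S [[461.0, 269.0], [481.0, 182.0], [507.0, 67.0], [530.0, -32.0]] T [[486.0, 191.0], [566.0, 144.0], [679.0, 76.0], [983.0, -105.0]]
(300, -400) S [[477.0, 278.0], [499.0, 190.0], [529.0, 74.0], [555.0, -28.0]] T [[498.0, 208.0], [585.0, 168.0], [711.0, 110.0], [1057.0, -50.0]]
(330, -450) S [[477.0, 263.0], [499.0, 177.0], [527.0, 63.0], [552.0, -35.0]] T [[507.0, 188.0], [597.0, 139.0], [724.0, 70.0], [1062.0, -115.0]]
beam -300 [[497.0, 34.0], [508.0, -22.0], [522.0, -85.0], [537.0, -157.0]]
beam 0 [[399.0, 81.0], [406.0, 17.0], [413.0, -58.0], [422.0, -147.0]]
beam 200 [[309.0, 124.0], [308.0, 53.0], [306.0, -32.0], [305.0, -137.0]]
```

View pics/p1.png

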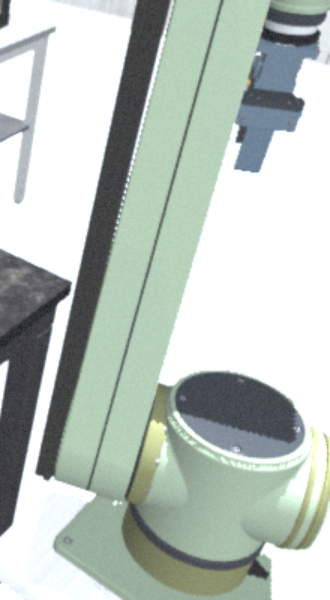

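View pics/p2.png

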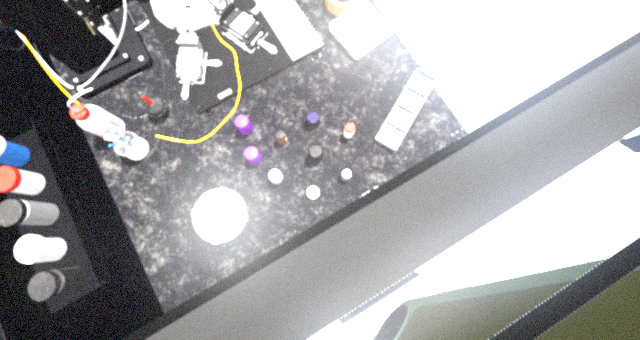

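```bash
cat >> h.py <<'E'
from scipy.optimize import minimize
from scipy.spatial.transform import Rotation
def fill(f,P,m):
    u=proj(f,P); h=cv2.convexHull((u*16).astype(np.int32)); cv2.fillConvexPoly(m,h,1,cv2.LINE_AA,4) if False else cv2.fillConvexPoly(m,h,1,8,4)
def cyl(x,y,segs,z0=0):
    a=np.linspace(0,2*np.pi,24,endpoint=False)
    return [np.array([[x+r*np.cos(t),y+r*np.sin(t),z0+z] for t in a for z in(za,zb)]) for r,za,zb in segs]
SEG=dict(vial_black=[(17,0,50),(14.5,50,62)],vial_red_cap=[(13,0,45),(11,45,56)],vial_amber=[(12,0,41),(10.5,41,52)],vial_small=[(11,0,37),(9.5,37,46)])
def rackm(x,y,yaw):
    c,s=np.cos(yaw),np.sin(yaw); R=np.array([[c,-s,0],[s,c,0],[0,0,1]])
    b=lambda X,Y,Z:np.array([[p,q,r] for p in X for q in Y for r in Z])@R.T+[x,y,0]
    return [b((-107.5,107.5),(-28,28),(0,22)),b((107,113),(-28,28),(44,51)),b((107,113),(-28,-24),(0,51)),b((107,113),(24,28),(0,51))]
def fit(model,p0,fr,scale):
    # fr: list of (frame, region)
    U=8
    def cost(p):
        c=0
        for f,r in fr:
            K=np.array(f["K"]); g=dict(f); 
            v,u=np.nonzero(r); o=np.array([u.min()-15,v.min()-15]); w=(u.max()-o[0]+15,v.max()-o[1]+15)
            A=np.array([[U,0,-o[0]*U+U/2],[0,U,-o[1]*U+U/2],[0,0,1.]]); g["K"]=A@K
            m=np.zeros((w[1]*U,w[0]*U),np.uint8)
            for P in model(*p): fill(g,P,m)
            rr=np.zeros((w[1],w[0]),np.uint8); s=r[max(o[1],0):o[1]+w[1],max(o[0],0):o[0]+w[0]]; rr[max(-o[1],0):max(-o[1],0)+s.shape[0],max(-o[0],0):max(-o[0],0)+s.shape[1]]=s
            rr=cv2.resize(rr,None,fx=U,fy=U,interpolation=cv2.INTER_NEAREST)
            c+=1-(m&rr).sum()/(m|rr).sum()
        return c/len(fr)
    p0=np.array(p0,float); sx=np.vstack([p0]+[p0+np.eye(len(p0))[i]*scale[i] for i in range(len(p0))])
    r=minimize(cost,p0,method="Nelder-Mead",options=dict(initial_simplex=sx,xatol=.05,fatol=1e-4)); return r.x,r.fun
E
python3 - <<'E'
from h import *
from workcell import env,cams
S=cams.grab_frame("side");T=cams.grab_frame("top")
g=dict(vial_black=(503,-4),vial_red_cap=(507,-107),vial_amber=(579,44),vial_small=(424,-44))
for n,p in g.items():
    fr=[]
    for f in(S,T):
        ds=cams.silhouettes(f,n); q=proj(f,[*p,25])[0]
        ds=[d for d in ds if np.hypot(*(np.array(d["centre"])-q))<10]
        if ds: fr.append((f,ds[0]["region"]))
    for k in ([fr] + [[a] for a in fr]):
        print(n,len(k),*[np.round(a,3) for a in fit(lambda x,y:cyl(x,y,SEG[n]),p,k,(8,8))])
fr=[(f,cams.silhouettes(f,"rack")[0]["region"]) for f in(S,T)]
for k in ([fr] + [[a] for a in fr]):
    x,c=fit(rackm,(500,-265,np.radians(-31)),k,(10,10,.1)); print("rack",x[:2].round(1),np.degrees(x[2]).round(1),c.round(3))
    if len(k)==2: best=x
ims=[]
for f in (S,T):
    im=cv2.resize(f["img"][:,:,::-1],None,fx=4,fy=4,interpolation=cv2.INTER_CUBIC)
    for P in rackm(*best):
        h=cv2.convexHull((proj(f,P)*4+1.5).astype(np.int32)); cv2.polylines(im,[h],True,(0,255,0),1)
    c,s=np.cos(best[2]),np.sin(best[2])
    for b in(79.5,26.5,-26.5,-79.5):
        u=proj(f,[best[0]+c*b,best[1]+s*b,4])[0]*4+1.5; cv2.circle(im,tuple(u.astype(int)),4,(0,0,255),-1)
    u=(proj(f,[best[0],best[1],10])[0]*4).astype(int); ims.append(im[u[1]-220:u[1]+220,u[0]-180:u[0]+180])
cv2.imwrite("pics/rk.png",np.hstack(ims))
R=Rotation.from_euler("xyz",env.state()["ee_rot"],degrees=True).as_matrix(); print(R.round(3), env.state()["time_s"])
E
```

```text
vial_black 2 [507.772  -6.691] 0.085
vial_black 1 [508.871  -7.023] 0.101
vial_black 1 [507.435  -6.733] 0.061
vial_red_cap 2 [ 516.352 -104.855] 0.1
vial_red_cap 1 [ 515.459 -103.665] 0.08
vial_red_cap 1 [ 516.324 -105.231] 0.116
vial_amber 2 [584.801  42.916] 0.108
vial_amber 1 [583.97   44.606] 0.111
vial_amber 1 [584.32   42.506] 0.076
vial_small 1 [427.94  -41.188] 0.078
vial_small 1 [427.94  -41.188] 0.078Traceback (most recent call last):
  File "<stdin>", line 13, in <module>
IndexError: list index out of range
```

```bash
python3 - <<'E'
from h import *
from workcell import env,cams
fr=[]
for n in("side","top"):
    for _ in range(3):
        f=cams.grab_frame(n); d=cams.silhouettes(f,"rack")
        d=[e for e in d if e["region"].sum()>800]
        if d: fr.append((f,d[0]["region"])); break
S,T=fr[0][0],fr[-1][0]; print(len(fr))
for k in ([fr] + [[a] for a in fr]):
    x,c=fit(rackm,(500,-265,np.radians(-31)),k,(10,10,.1)); print("rack",x[:2].round(1),np.degrees(x[2]).round(1),c.round(3))
    if k is fr: best=x
ims=[]
for f in (S,T):
    im=cv2.resize(f["img"][:,:,::-1],None,fx=4,fy=4,interpolation=cv2.INTER_CUBIC)
    for P in rackm(*best):
        h=cv2.convexHull((proj(f,P)*4+1.5).astype(np.int32)); cv2.polylines(im,[h],True,(0,255,0),1)
    c,s=np.cos(best[2]),np.sin(best[2])
    for b in(79.5,26.5,-26.5,-79.5):
        print((best[0]+c*b).round(1),(best[1]+s*b).round(1))
        u=proj(f,[best[0]+c*b,best[1]+s*b,4])[0]*4+1.5; cv2.circle(im,tuple(u.astype(int)),4,(0,0,255),-1)
    u=(proj(f,[best[0],best[1],10])[0]*4).astype(int); ims.append(im[u[1]-220:u[1]+220,u[0]-180:u[0]+180])
cv2.imwrite("pics/rk.png",np.hstack(ims))
R=Rotation.from_euler("xyz",env.state()["ee_rot"],degrees=True).as_matrix(); print(R.round(3), env.state()["time_s"])
E
```

```text
2
rack [ 496.2 -258.4] -61.6 0.074
rack [ 495.4 -256.7] -61.7 0.075
rack [ 496.8 -259.2] -61.6 0.064
533.9 -328.3
508.8 -281.7
483.6 -235.0
458.4 -188.4
533.9 -328.3
508.8 -281.7
483.6 -235.0
458.4 -188.4
[[ 0.     0.376 -0.927]
 [-0.    -0.927 -0.376]
 [-1.     0.     0.   ]] 1.9
```

View pics/rk.png

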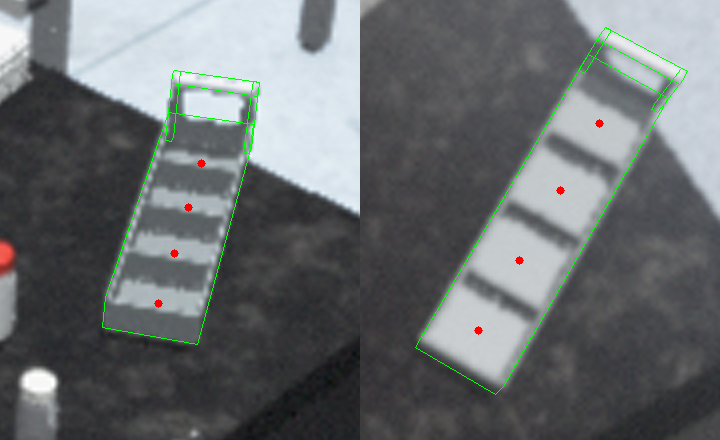

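arm_command --deltas '[[0.66, [-7, 17, 0], 0], [0.66, [-22, 52, 0], 0], [0.66, [-36, 87, 0], 0], [0.66, [-51, 122, 0], 0.1], [0.66, [-65, 157, 0], 0.2], [0.66, [-80, 192, 0], 0.3], [0.66, [-92, 220, 0], 0.4], [0.66, [-101, 243, 0], 0.5], [0.66, [-76, 257, -10], 0.6], [0.66, [-46, 273, -20], 0.7], [0.66, [-18, 293, -30], 0.8], [0.66, [9, 318, -40], 0.9], [0.66, [31, 343, -50], 1.0], [0.66, [49, 368, -60], 1.1], [0.66, [64, 398, -70], 1.2], [0.66, [74, 423, -80], 1.3], [0.66, [84, 450, -90], 1.4], [0.66, [94, 473, -100], 1.5], [0.66, [100, 510, -100], 1.6], [0.66, [104, 525, -100], 1.68]]'

```text
time_s: 3.9
ee_pos: [320.4, -5.7, 124.9]
ee_rot: [170.3, 90.0, 109.0]
force: [0.3, -0.2, 0.2]
gripper_width: 60.2
```

arm_command --deltas '[[0.66, [20, 0, 0], 0], [0.66, [55, 0, 0], 0], [0.66, [90, 0, 0], 0], [0.66, [125, 0, 0], 0], [0.66, [155, 0, 0], 0], [0.66, [165, 0, 0], 0], [0.66, [165, 0, 0], 0], [0.66, [165, 0, 0], 0]]'

```text
time_s: 4.7
ee_pos: [483.8, -7.8, 124.7]
ee_rot: [-120.6, 89.9, 177.7]
force: [-0.3, 0.1, -0.2]
gripper_width: 60.5
```

```bash
python3 - <<'E'
from h import *
from workcell import env,cams
s=env.state(); R=Rotation.from_euler("xyz",s["ee_rot"],degrees=True).as_matrix(); print(s["ee_pos"],R.round(3),np.degrees(np.arctan2(R[1,1],R[0,1])),s["qpos"])
f=cams.grab_frame("wrist"); im=f["img"][:,:,::-1].copy()
for n,p in dict(vial_black=(507.8,-6.7),vial_red_cap=(516,-105),vial_amber=(584.5,43),vial_small=(428,-41)).items():
    for P in cyl(*p,SEG[n]):
        try: cv2.polylines(im,[cv2.convexHull(proj(f,P).astype(np.int32))],True,(0,255,0),1)
        except Exception as e: print(e)
cv2.imwrite("pics/w1.png",im)
cv2.imwrite("pics/s1.png",cams.grab_frame("side")["img"][:,:,::-1])
E
```

```text
[483.78944969  -7.75088654 124.68479443] [[-0.002  0.88   0.475]
 [ 0.     0.475 -0.88 ]
 [-1.    -0.002 -0.001]] 28.358933879552218 [-2.27979188e+00  1.55197139e+01  1.09717470e+02  1.95880450e-05
  5.48840438e+01 -3.06386808e+01]
```

View pics/w1.png

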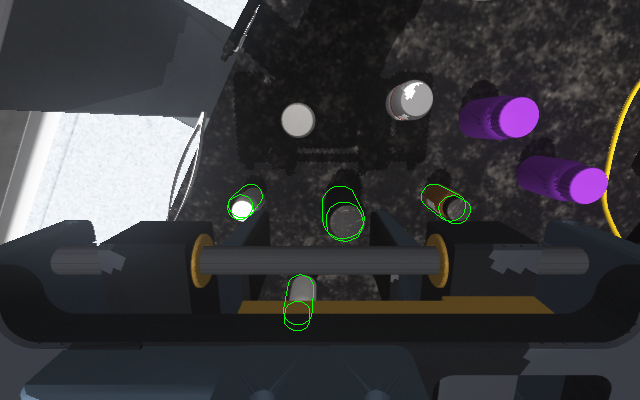

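View pics/s1.png

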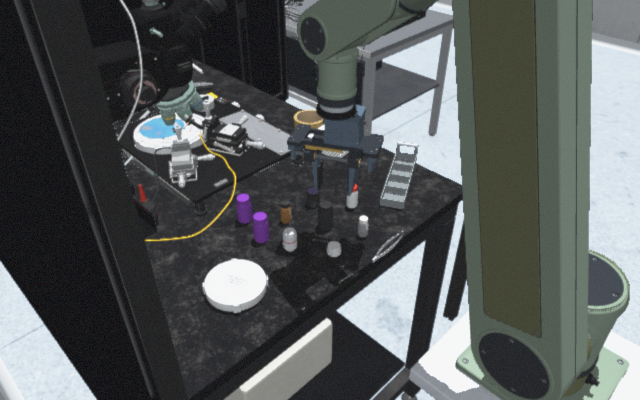

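arm_command --deltas '[[0.66, [23, 1, 0], 0], [0.66, [23, 1, -10], 0], [0.66, [23, 1, -35], 0], [0.66, [23, 1, -60], 0], [0.66, [23, 1, -80], 0], [0.66, [23, 1, -90], 0], [0.66, [23, 1, -90], 0], [0.66, [23, 1, -90], 0], [0.2, [23, 1, -90], 0], [0.2, [23, 1, -90], 0], [0.2, [23, 1, -90], 0], [0.2, [23, 1, -90], 0], [0.2, [23, 1, -90], 0], [0.2, [23, 1, -90], 0]]' --grip_force 10

```text
time_s: 6.2
ee_pos: [508.7, -6.8, 35.4]
ee_rot: [61.5, 90.0, -0.1]
force: [-0.2, 0.5, 3.9]
gripper_width: 33.4
```

arm_command --deltas '[[0.2, [0, 0, 10], 0], [0.2, [0, 0, 40], 0], [0.2, [0, 0, 75], 0], [0.2, [2, -20, 80], 0], [0.2, [5, -60, 80], 0], [0.2, [8, -100, 80], 0], [0.2, [11, -140, 80], 0], [0.2, [14, -180, 80], 0], [0.2, [17, -220, 80], 0], [0.2, [20, -260, 80], 0], [0.2, [23, -295, 80], 0], [0.2, [25, -315, 80], 0], [0.2, [25, -322, 80], 0], [0.2, [25, -322, 80], 0], [0.2, [25, -322, 80], 0]]'

```text
time_s: 7.7
ee_pos: [533.1, -327.2, 114.9]
ee_rot: [-178.5, 89.9, 119.9]
force: [0.6, -0.3, -0.3]
gripper_width: 33.2
```

```bash
cat > look.py <<'E'
from h import *
from workcell import env,cams
import sys
def look(tag,b=(496.2,-258.4,np.radians(-61.6))):
    s=env.state(); print(s["time_s"],s["ee_pos"].round(1),s["gripper_width"])
    ims=[]
    for n in("side","top"):
        f=cams.grab_frame(n); u=proj(f,[b[0],b[1],40])[0].astype(int)
        x0=min(max(u[0]-60,0),520); y0=min(max(u[1]-75,0),250)
        ims.append(cv2.resize(f["img"][y0:y0+150,x0:x0+120,::-1],None,fx=3.2,fy=3.2,interpolation=cv2.INTER_CUBIC)); print(n,x0,y0)
    cv2.imwrite(f"pics/{tag}.png",np.hstack(ims))
look(sys.argv[1])
E
python3 look.py k1
```

```text
7.7 [ 533.1 -327.2  114.9] 33.20864303417035
side 340 93
top 348 89
```

View pics/k1.png

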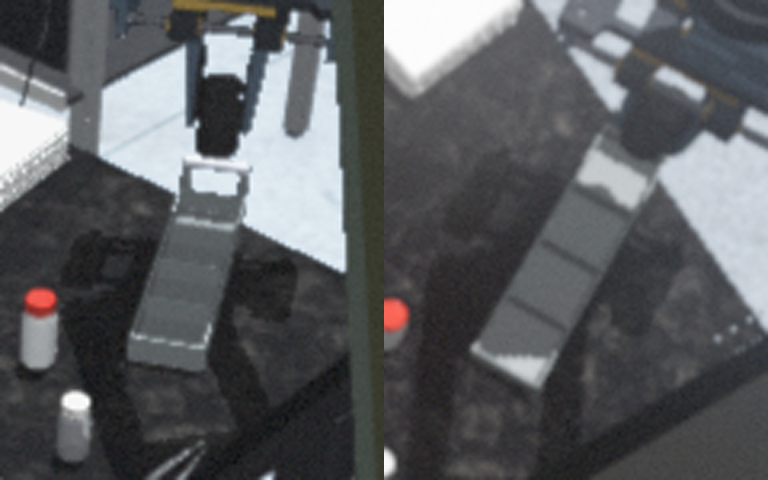

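arm_command --deltas '[[0.2, [0, 0, -20], 0], [0.2, [0, 0, -45], 0], [0.2, [0, 0, -62], 0], [0.2, [0, 0, -70], 0], [0.2, [0, 0, -74], 0], [0.2, [0, 0, -75], 0], [0.2, [0, 0, -75], 0], [0.2, [0, 0, -75], 0]]'

```text
time_s: 8.6
ee_pos: [533.9, -329.0, 40.9]
ee_rot: [32.2, 89.9, -29.5]
force: [-0.4, -0.1, 0.1]
gripper_width: 33.4
```

arm_command --deltas '[[0.2, [0, 0, -1], 0], [0.2, [0, 0, -1], 0], [0.6, [0, 0, -1], 0], [0.6, [0, 0, -1], 0], [0.6, [0, 0, -1], 0], [0.6, [0, 0, -1], 0], [0.6, [0, 0, 10], 0], [0.6, [0, 0, 40], 0], [0.6, [0, 0, 75], 0], [0.6, [0, 30, 75], 0], [0.6, [-3, 70, 75], 0], [0.6, [-7, 110, 75], 0], [0.6, [-11, 150, 75], 0], [0.6, [-15, 190, 75], 0], [0.6, [-17, 210, 75], 0], [0.6, [-17, 222, 75], 0], [0.6, [-17, 223, 75], 0], [0.6, [-17, 223, 75], 0]]'

```text
time_s: 10.4
ee_pos: [516.9, -106.3, 115.4]
ee_rot: [30.1, 89.9, -31.5]
force: [0.7, -0.7, 0.7]
gripper_width: 54.7
```

```bash
python3 look.py k2; python3 - <<'E'
from h import *
from workcell import env,cams
f=cams.grab_frame("wrist"); im=f["img"][:,:,::-1].copy()
for n,p in dict(vial_red_cap=(516.4,-104.9)).items():
    for P in cyl(*p,SEG[n]): cv2.polylines(im,[cv2.convexHull(proj(f,P).astype(np.int32))],True,(0,255,0),1)
cv2.imwrite("pics/w2.png",im)
E
```

```text
10.4 [ 516.9 -106.3  115.4] 54.668342661860535
side 340 93
top 348 89
```

View pics/k2.png

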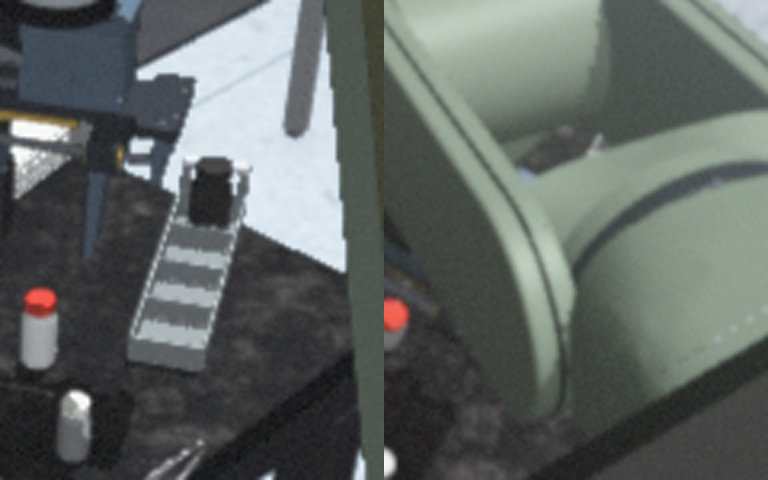

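View pics/w2.png

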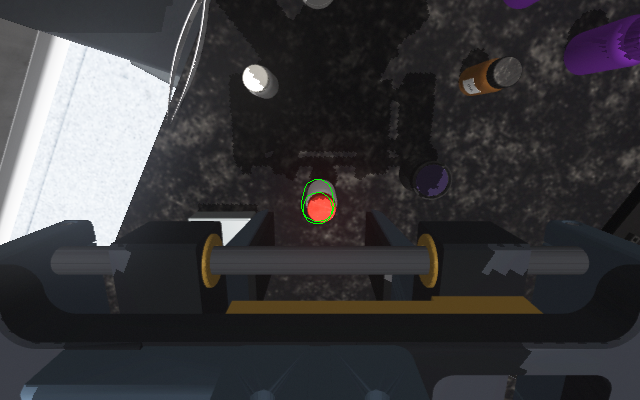

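arm_command --deltas '[[0.6, [0, 1, -20], 0], [0.6, [0, 1, -45], 0], [0.6, [0, 1, -65], 0], [0.6, [0, 1, -78], 0], [0.6, [0, 1, -81], 0], [0.6, [0, 1, -81], 0], [0.6, [0, 1, -81], 0], [0.1, [0, 1, -81], 0], [0.1, [0, 1, -81], 0], [0.1, [0, 1, -81], 0], [0.1, [0, 1, -81], 0], [0.1, [0, 1, -81], 0], [0.1, [0, 1, -81], 0]]'

```text
time_s: 11.85
ee_pos: [516.5, -104.8, 34.2]
ee_rot: [52.5, 90.0, -9.2]
force: [-0.2, -0.0, 2.0]
gripper_width: 25.3
```

arm_command --deltas '[[0.1, [0, 0, 10], 0], [0.1, [0, 0, 40], 0], [0.1, [0, 0, 75], 0], [0.1, [0, -15, 80], 0], [0.1, [-2, -50, 80], 0], [0.1, [-4, -90, 80], 0], [0.1, [-6, -130, 80], 0], [0.1, [-8, -165, 80], 0], [0.1, [-8, -177, 80], 0], [0.1, [-8, -177, 80], 0], [0.1, [-8, -177, 80], 0], [0.1, [-8, -177, 80], 0]]'

```text
time_s: 13.05
ee_pos: [508.2, -280.3, 113.8]
ee_rot: [-171.9, 89.9, 126.5]
force: [0.0, -0.6, -0.7]
gripper_width: 25.3
```

```bash
python3 look.py k3
```

```text
13.05 [ 508.2 -280.3  113.8] 25.253089508320294
side 340 93
top 348 89
```

View pics/k3.png

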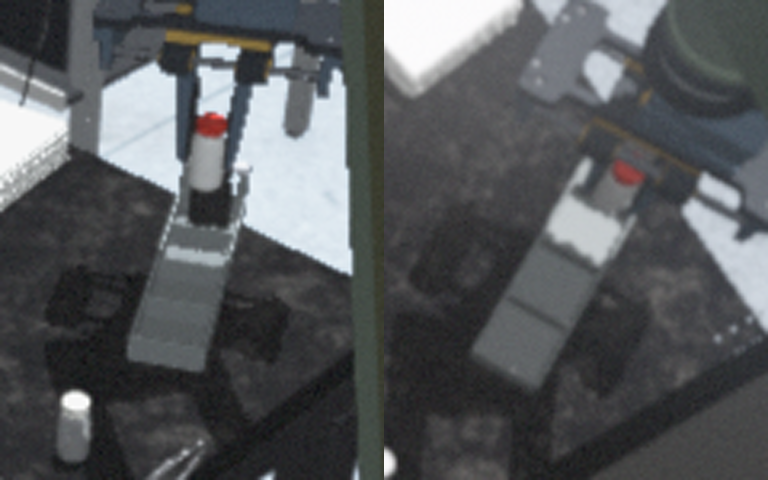

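arm_command --deltas '[[0.1, [0, 0, -20], 0], [0.1, [0, 0, -45], 0], [0.1, [0, 0, -62], 0], [0.1, [0, 0, -70], 0], [0.1, [0, 0, -74], 0], [0.1, [0, 0, -75], 0], [0.1, [0, 0, -75], 0], [0.5, [0, 0, -75], 0], [0.5, [0, 0, -75], 0], [0.5, [0, 0, -75], 0], [0.5, [0, 0, -75], 0], [0.5, [0, 0, -65], 0], [0.5, [0, 0, -35], 0], [0.5, [0, 0, 0], 0], [0.5, [5, 30, 0], 0]]'

```text
time_s: 14.65
ee_pos: [516.6, -255.5, 119.6]
ee_rot: [29.7, 89.3, -32.2]
force: [0.3, -0.9, 0.7]
gripper_width: 45.8
```

arm_command --deltas '[[0.6, [9, 38, 0], 0], [0.6, [18, 75, 0], 0], [0.6, [27, 113, 0], 0], [0.6, [36, 150, 0], 0], [0.6, [45, 188, 0], 0], [0.6, [54, 225, 0], 0], [0.6, [63, 262, 0], 0], [0.6, [69, 285, 0], 0], [0.6, [71, 293, 0], 0], [0.6, [71, 294, 0], 0], [0.6, [71, 294, 0], 0], [0.6, [71, 294, 0], 0]]'

```text
time_s: 15.85
ee_pos: [584.1, 40.9, 114.1]
ee_rot: [-61.0, 90.0, -122.7]
force: [0.4, -0.1, 0.6]
gripper_width: 54.7
```

```bash
python3 look.py k4; python3 - <<'E'
from h import *
from workcell import env,cams
f=cams.grab_frame("wrist"); im=f["img"][:,:,::-1].copy()
for n,p in dict(vial_amber=(584.5,43)).items():
    for P in cyl(*p,SEG[n]): cv2.polylines(im,[cv2.convexHull(proj(f,P).astype(np.int32))],True,(0,255,0),1)
cv2.imwrite("pics/w4.png",im)
E
```

```text
15.85 [584.1  40.9 114.1] 54.71893916550722
side 340 93
top 348 89
```

View pics/k4.png

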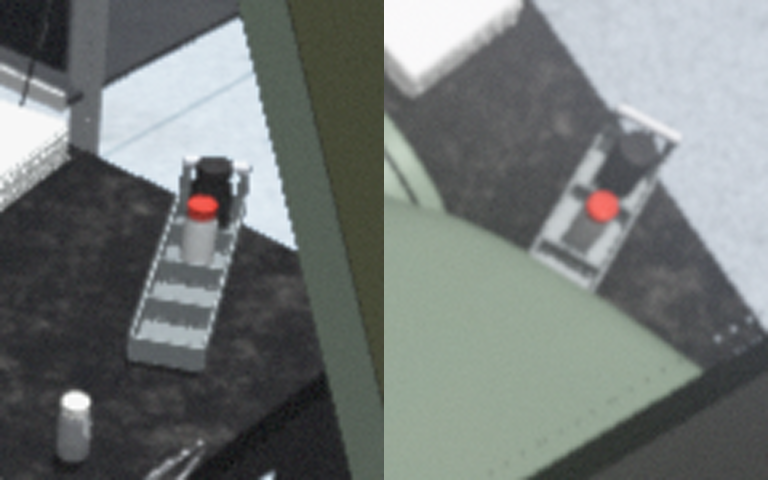

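View pics/w4.png

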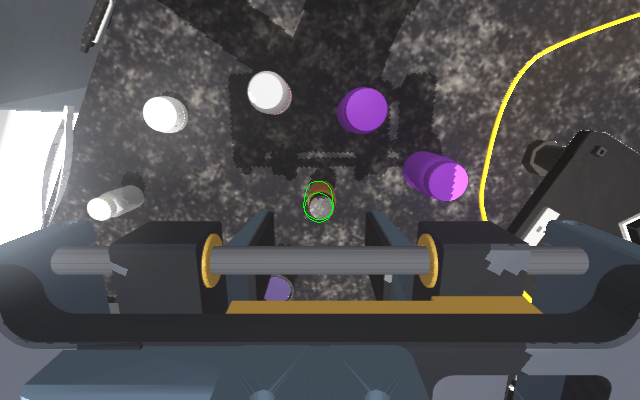

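arm_command --deltas '[[0.6, [0, 2, -20], 0], [0.6, [0, 2, -45], 0], [0.6, [0, 2, -65], 0], [0.6, [0, 2, -77], 0], [0.6, [0, 2, -80], 0], [0.6, [0, 2, -80], 0], [0.6, [0, 2, -80], 0], [0.1, [0, 2, -80], 0], [0.1, [0, 2, -80], 0], [0.1, [0, 2, -80], 0], [0.1, [0, 2, -80], 0], [0.1, [0, 2, -80], 0], [0.1, [0, 2, -80], 0]]'

```text
time_s: 17.3
ee_pos: [584.5, 44.3, 34.2]
ee_rot: [71.2, 90.0, 9.6]
force: [-0.1, 0.2, 2.0]
gripper_width: 23.7
```

arm_command --deltas '[[0.1, [0, 0, 10], 0], [0.1, [0, 0, 40], 0], [0.1, [0, 0, 75], 0], [0.1, [-5, -14, 80], 0], [0.1, [-18, -50, 80], 0], [0.1, [-31, -86, 80], 0], [0.1, [-44, -122, 80], 0], [0.1, [-57, -158, 80], 0], [0.1, [-70, -194, 80], 0], [0.1, [-83, -230, 80], 0], [0.1, [-95, -263, 80], 0], [0.1, [-101, -279, 80], 0], [0.1, [-101, -279, 80], 0], [0.1, [-101, -279, 80], 0], [0.1, [-101, -279, 80], 0]]'

```text
time_s: 18.8
ee_pos: [483.4, -234.0, 113.8]
ee_rot: [178.7, 90.0, 117.1]
force: [0.7, -0.5, -1.1]
gripper_width: 23.9
```

```bash
python3 look.py k5
```

```text
18.8 [ 483.4 -234.   113.8] 23.91910289957302
side 340 93
top 348 89
```

View pics/k5.png

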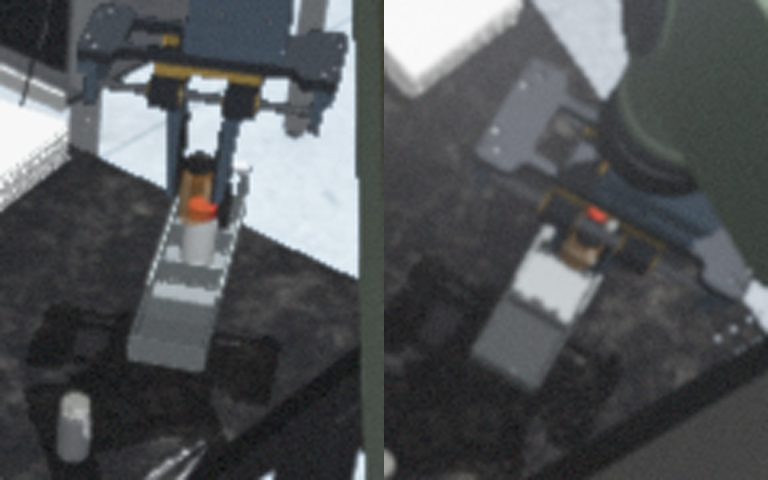

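Amber is upright over bay 3. Lower, release, lift.

arm_command --deltas '[[0.1, [0, 0, -20], 0], [0.1, [0, 0, -45], 0], [0.1, [0, 0, -62], 0], [0.1, [0, 0, -70], 0], [0.1, [0, 0, -74], 0], [0.1, [0, 0, -75], 0], [0.1, [0, 0, -75], 0], [0.5, [0, 0, -75], 0], [0.5, [0, 0, -75], 0], [0.5, [0, 0, -75], 0], [0.5, [0, 0, -75], 0], [0.5, [0, 0, -65], 0], [0.5, [0, 0, -35], 0], [0.5, [0, 0, 0], 0], [0.5, [-10, 30, 0], 0]]'

```text
time_s: 20.4
ee_pos: [478.1, -208.3, 119.3]
ee_rot: [34.5, 89.2, -27.3]
force: [0.9, 0.1, -0.3]
gripper_width: 45.6
```

arm_command --deltas '[[0.6, [-10, 35, 0], 0], [0.6, [-20, 70, 0], 0], [0.6, [-29, 105, 0], 0], [0.6, [-38, 140, 0], 0], [0.6, [-44, 160, 0], 0], [0.6, [-45, 164, 0], 0], [0.6, [-45, 164, 0], 0], [0.6, [-45, 164, 0], 0]]'

```text
time_s: 21.2
ee_pos: [429.1, -41.5, 114.4]
ee_rot: [41.9, 89.9, -19.7]
force: [-1.3, -1.3, -1.3]
gripper_width: 54.8
```

```bash
python3 look.py k6; python3 - <<'E'
from h import *
from workcell import env,cams
f=cams.grab_frame("wrist"); im=f["img"][:,:,::-1].copy()
for n,p in dict(vial_small=(428,-41.2)).items():
    for P in cyl(*p,SEG[n]): cv2.polylines(im,[cv2.convexHull(proj(f,P).astype(np.int32))],True,(0,255,0),1)
cv2.imwrite("pics/w6.png",im)
E
```

```text
21.2 [429.1 -41.5 114.4] 54.81363702769827
side 340 93
top 348 89
```

View pics/k6.png

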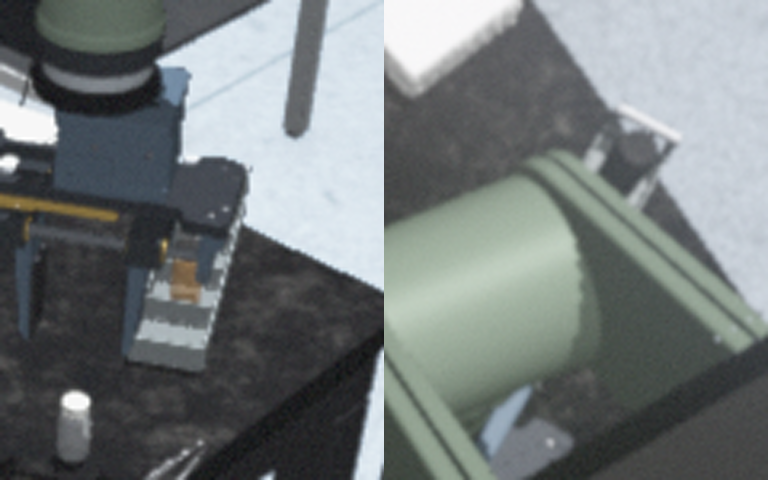

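View pics/w6.png

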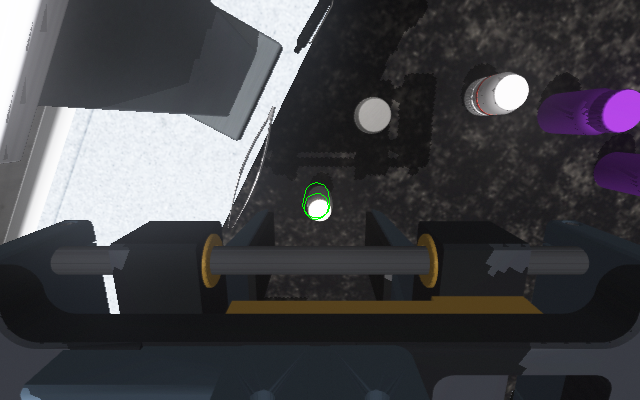

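arm_command --deltas '[[0.6, [1, -1, -20], 0], [0.6, [1, -1, -45], 0], [0.6, [1, -1, -65], 0], [0.6, [1, -1, -78], 0], [0.6, [1, -1, -81], 0], [0.6, [1, -1, -81], 0], [0.6, [1, -1, -81], 0], [0.1, [1, -1, -81], 0], [0.1, [1, -1, -81], 0], [0.1, [1, -1, -81], 0], [0.1, [1, -1, -81], 0], [0.1, [1, -1, -81], 0], [0.1, [1, -1, -81], 0]]'

```text
time_s: 22.65
ee_pos: [429.4, -41.8, 33.1]
ee_rot: [63.2, 90.0, 1.6]
force: [0.5, -0.6, 1.8]
gripper_width: 21.4
```

arm_command --deltas '[[0.1, [0, 0, 10], 0], [0.1, [0, 0, 40], 0], [0.1, [0, 0, 75], 0], [0.1, [3, -15, 80], 0], [0.1, [10, -50, 80], 0], [0.1, [18, -90, 80], 0], [0.1, [26, -130, 80], 0], [0.1, [29, -145, 80], 0], [0.1, [29, -147, 80], 0], [0.1, [29, -147, 80], 0], [0.1, [29, -147, 80], 0]]'

```text
time_s: 23.75
ee_pos: [457.7, -187.3, 112.9]
ee_rot: [-163.6, 89.9, 134.8]
force: [-0.2, -0.0, 0.4]
gripper_width: 21.3
```

```bash
python3 look.py k7
```

```text
23.75 [ 457.7 -187.3  112.9] 21.320557071717065
side 340 93
top 348 89
```

View pics/k7.png

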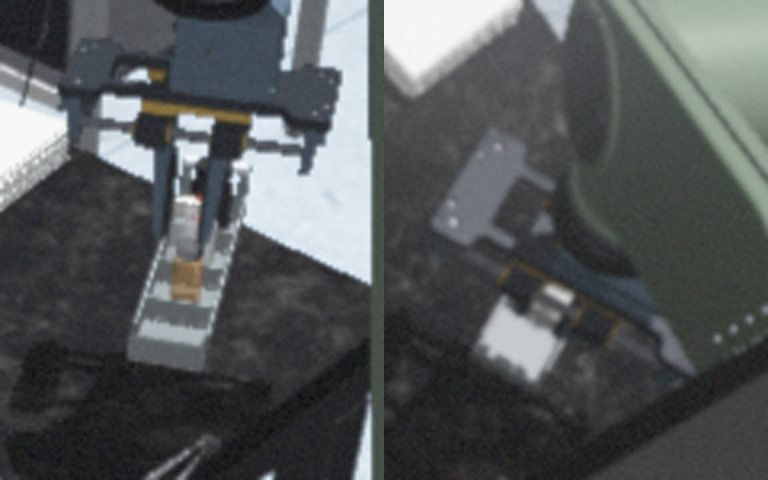

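Upright over the last bay. Lower, release, and retreat up and back.

arm_command --deltas '[[0.1, [0, 0, -20], 0], [0.1, [0, 0, -45], 0], [0.1, [0, 0, -62], 0], [0.1, [0, 0, -70], 0], [0.1, [0, 0, -74], 0], [0.1, [0, 0, -75], 0], [0.1, [0, 0, -75], 0], [0.5, [0, 0, -75], 0], [0.5, [0, 0, -75], 0], [0.5, [0, 0, -75], 0], [0.5, [0, 0, -75], 0], [0.5, [0, 0, -65], 0], [0.5, [0, 0, -35], 0], [0.5, [0, 0, 0], 0], [0.5, [0, 0, 10], 0]]'

```text
time_s: 25.35
ee_pos: [460.4, -189.6, 126.9]
ee_rot: [38.8, 89.6, -22.9]
force: [0.3, 0.3, 1.0]
gripper_width: 45.7
```

arm_command --deltas '[[0.5, [-10, 30, 0], 0], [0.5, [-20, 70, 0], 0], [0.5, [-45, 110, 0], 0], [0.5, [-70, 145, 0], 0], [0.5, [-95, 175, 0], 0], [0.5, [-110, 190, 0], 0], [0.5, [-115, 220, 0], 0], [0.5, [-115, 260, 0], 0], [0.5, [-115, 300, 0], 0], [0.5, [-115, 320, 0], 0], [0.5, [-115, 320, 0], 0], [0.5, [-115, 320, 0], 0], [0.5, [-115, 320, 0], 0]]'

```text
time_s: 26.65
ee_pos: [343.0, 130.4, 122.8]
ee_rot: [-76.1, 90.0, -137.8]
force: [-0.2, -0.0, 0.5]
gripper_width: 45.5
```

```bash
python3 look.py k8; python3 - <<'E'
from workcell import env,cams
import cv2
for n in("side","top"): cv2.imwrite(f"pics/{n}8.png",cams.grab_frame(n)["img"][:,:,::-1])
E
```

```text
26.65 [343.  130.4 122.8] 45.514136339026585
side 340 93
top 348 89
```

View pics/k8.png

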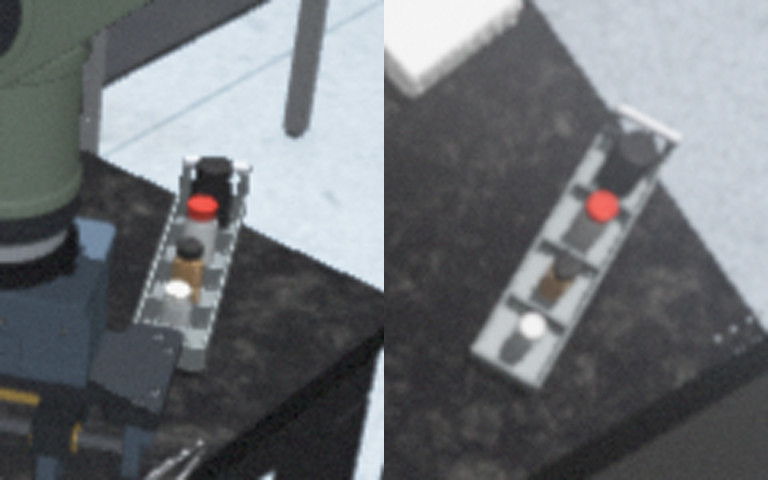

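View pics/side8.png

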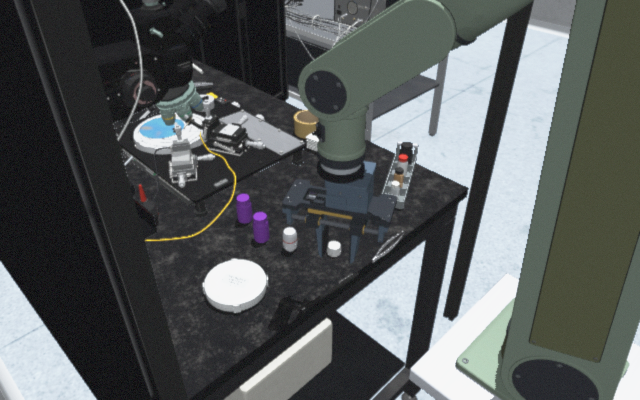

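View pics/top8.png

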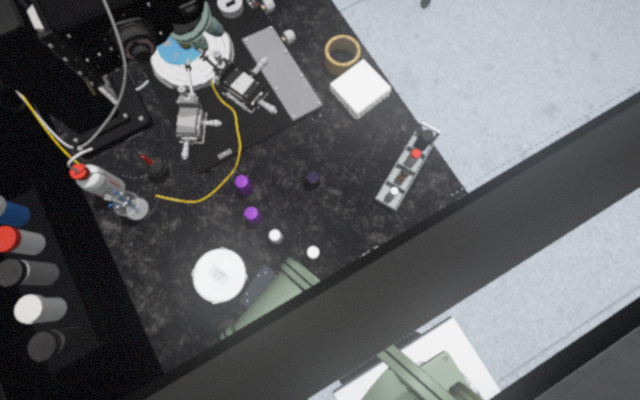

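```bash
python3 -c "
from workcell import env
s=env.state();print(s['time_s'],s['force'],abs(s['qvel']).max());print(env.job_done())"
```

```text
26.85 [-0.92411205 -0.07652051 -0.62727064] 0.30071590611343707
the job is handed in; nothing more can be done
None
```

All four vials are standing upright in the rack, one to a bay. From the carrying loop outward they run black, red-cap, amber, small. I handed the job in at 26.9 s.

The last side and top pictures show each vial in its own bay. In the top view the loupe, objective and cap are at the same pixels as at the start, as are both purple look-alikes. In the last side view the arm hides the loupe, so only the top view confirms it. The arm had withdrawn to hold still at about (343, 130, 123), clear of everything, with about 1 N on the wrist; the highest I read at the end of any move was about 4 N.

One small disagreement: the wrist camera put the small vial about 3 mm from my side-view estimate, so I moved 1 mm in x and y towards it before gripping. The grip held. No other check failed.

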